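# Send stationery down on the desk-end hoist

### The job

Lay every green tin and pink eraser on the desk flat in the raised tray of the hoist at the far end of the desk, and only then draw the yellow-tabbed safety bolt back towards you, lifting its tail over the orange bump so that it drops in again behind it. Then lift the red pawl of the winch and hold it up so that the crank turns back slowly under the load, and let the pawl drop back into the ratchet so that the tray stops with the gauge's red pointer inside the green band. Last, lift the bolt's tail over the bump again and push the bolt fully home over the lowered tray, so that nobody can wind it up while it is emptied; leave the other things on the desk where they are, and let the tray sink at its own pace.

Things in the scene. Friction and masses are not known exactly. Their poses are not given: they have to be found in the camera images.
- tin_a: flat closed green tin, 48 x 64 x 16 mm (x, y, z), about 0.11 kg; origin at the centre of its underside, z up, long side along its y; to be sent down. None if it is absent from this run
- tin_b: flat closed green tin, 48 x 64 x 16 mm (x, y, z), about 0.11 kg; origin at the centre of its underside, z up, long side along its y; to be sent down. None if it is absent from this run
- eraser_a: pink eraser, 19 x 48 x 11 mm (x, y, z), about 0.03 kg; origin at the centre of its underside, z up, long side along its y; to be sent down. None if it is absent from this run
- eraser_b: pink eraser, 19 x 48 x 11 mm (x, y, z), about 0.03 kg; origin at the centre of its underside, z up, long side along its y; to be sent down. None if it is absent from this run
- hoist: the hoist's fixed frame: grey base plate 146 x 335 x 8 mm at the far end of the desk, with guide posts over the edge. Origin on the desk top 5 mm inside the desk's edge, level with the middle of the tray; axes x out over the edge (away from the robot), y left, z up, always parallel to the world's. Winch with two grey cheeks (tops at z 0.09, rear ears to 0.132) 137 to 190 mm left of the origin; crank further left (to 0.28 m), swings within 55 mm of its axis, which is at z 0.07
- tray (a point): middle of the top face of the aluminium tray, 84 mm deep (x) by 230 mm wide (y), which hangs over the desk's far edge and stands 60 mm above the desk at the start; axes as the hoist. Blue walls 30 mm high and 4 mm thick run along its far side and both ends (inner faces at x = +39 mm, y = +-112 mm); the side towards the desk is open, and its edge is 5 mm beyond the desk's edge, so anything that sticks out more than a few mm there would catch on the desk
- carriage (a joint): how far the tray has come down, m: 0 at the top (start), 0.2 at the bottom stop. It is geared to the crank (20 mm per rad) and, once free, sinks by its own weight at 8 to 15 mm/s, held back by a drag brake in the winch. The pawl can only stop it at every 12.6 mm, so it sinks up to about 13 mm more after the pawl is let go
- pointer_tip (a point): red pointer of the gauge on the base plate; it moves towards the robot (-x) by half of what the tray comes down, 100 mm in all
- green_band (a point): centre of the green band on the gauge, 20 mm long along x; the pointer is at its centre when joint carriage is 0.13, and within it from 0.11 to 0.15
- pawl (a joint): angle of the red pawl on the winch, rad: 0 down in the ratchet (blocks lowering), grows as its tab is lifted; clear of the ratchet's pins from about 0.28, end stop 0.75; hinged about the y axis through point pawl_pivot; a weak spring and its weight press it down again (about 2 to 5 N at the tab)
- pawl_tab (a point): middle of the grip part of the red lifting tab at the free end of the pawl: upright plate 10 mm thick (y), 24 mm long (x), top 14 mm above this point, free of other parts to 20 mm below it; 80 mm beyond the pivot in x, 28 mm above it when the pawl is down. The axes turn with the pawl
- pawl_pivot (a point): hinge axis of the pawl (along y)
- bolt (a joint): how far the safety bolt is drawn back towards the robot (-x), m: 0 home (at the start its nose is under the tray; later, over the lowered tray), 0.04 to 0.043 fully drawn. It cannot pass the orange bump in its track (met after about 6 mm) unless its tail is lifted; the same on the way back
- bolt_lever (a joint): lift angle of the bolt's tail, rad: 0 down on the track, passes over the 8 mm bump above about 0.2, end stop 0.45; hinged about the y axis 60 mm beyond the tab (+x) and 28 mm below it; a weak spring presses it down (about 2 N). It drops to 0 again on either side of the bump (bolt 0.032 or more, or 0.005 or less)
- bolt_tab (a point): middle of the grip part of the yellow tab on the bolt's tail: upright plate 12 mm thick (y), 24 mm long (x), top 14 mm above this point, free to 20 mm below it. It moves with the bolt and turns with its tail
- sticky_pad: bystander: yellow note pad, 76 x 76 x 13 mm; origin at the centre of its underside
- stapler: bystander: black stapler, 146 x 36 x 46 mm; origin at the centre of its underside
- card_fan: bystander, fixed to the desk: fan of cards in a wooden block, 50 x 112 x 80 mm; origin at the centre of its underside
Things that resemble listed ones, but are neither listed nor needed, are in the scene too. What is shaped like the eraser_a but blue is not meant.

How it is judged:
By the outcome, as a careful person would: the job done as asked, in the order asked, and still so for the second after the job is handed in, with the robot touching nothing.
Of tin_a, tin_b, eraser_a, eraser_b only 3 to 4 are there at a start; the rules pass over those that are not, and their reading is None.
At some moment in a run one of sticky_pad may be knocked a few centimetres aside while the robot is not near it.
Once in a run the grip may slacken for a moment while it holds something.
It also fails if it takes over 192 s, if anything falls off the work surface, if the arm or the gripper's body presses on something with over 40 N, if the wrist force passes 120 N, or if a joint passes its speed limit or range.

### The arm

A 7-joint arm with a two-finger parallel gripper is mounted at the origin on the work surface; the furniture and walls round the work are solid. World frame = base frame: x ahead of the robot, y to its left, z up, the work surface at z = 0. Lengths are in mm, angles in rad, forces in N, time in s.
With the tool pointing down it reaches from about 425 to 950 mm from the base axis. Payload 16.7 kg.
Tool frame: the origin (TCP) lies on the mounting face of the last link; the fingertips stand 199 mm ahead of it and the grasp point (between the pads) lies 180 mm ahead of it (manip.tip_reach is the distance from the TCP to the fingertips, in mm); z points along the fingers, y is the direction in which the jaws open and shut (so a half turn about z gives the same grasp; the last joint's range is limited). The gripper opens to 94 mm and grips with 3 to 60 N. Pads are 16 mm wide; open, the fingers measure 119 mm over their backs; the gripper's body (75 mm by 177 mm) begins 78 mm behind the grasp point.
Start: joints at [1.044, 0.426, 0.074, 1.606, -0.034, 1.111, -0.067], TCP at [248.957, -627.382, 404.667] pointing down, gripper open.
Joint ranges: [-2.85, 2.85], [-0.5, 2.14], [-1.23, 1.37], [0.21, 2.46], [-1.02, 4.16], [0.16, 2.05], [-2.73, 2.73]. Speed limits (rad/s): [1.89, 1.89, 2.39, 2.39, 3.01, 3.01, 3.01].

### API

Orientations are given as a 3x3 rotation matrix whose columns are the frame's x, y, z axes.
In Python, from bench import manip, imaging, job_done gives the robot as it stands. The module is installed in compiled form; this text tells all that it offers.
- The arm moves only by the shell command python3 -m pendant 'ROWS'. ROWS is text: rows parted by semicolons, each of 5 numbers parted by spaces: the gripper's target within -1 to 1 (fully open at 1, half-way at 0, shut at -1), then the shift along the world's x, y, z in m, then the turn about the world's z in degrees. A call has 1 to 8 rows; each row is the pose to reach, as a shift and turn from the pose commanded when the call began; what a row does not reach only later rows make up. A row lasts 1/8 s, in which the tool goes at most 62.5 mm and 10.7 degrees, less where a joint would pass 70% of its speed; a pose out of reach is approached as far as the arm can. A call with a gripper value outside its range is refused whole. The fingers move at their own pace and stop on an object; the grip force is fixed at half the most. Time passes only in rows, so rows that repeat a pose let the fingers close. It gives the time, the measured TCP pose, the force and the opening at its end, in the units of the state.
- manip.sense(): the state, without advancing time (a new reading comes with each control period).
- imaging.grab_frame(name): name is "scene" or "side" or "wrist"; returns a dict with "img" (480x640x3 uint8, red, green, blue), "mtx" (3x3 intrinsics, pixels), "view" (4x4, takes a point from world to camera coordinates); the wrist camera has in their place "T_tool_cam" (4x4, takes a point from camera to tool coordinates, whose origin is the TCP and whose axes are the flange's). Camera axes: x right, y down, z forward; pixel columns grow to the right and rows downward; lengths in mm; the calibration is good to about 2 mm. A picture is of the moment at which its call begins: read the wrist's pose just before it. There is no depth.
- job_done(): hands the job in, once; it reports no verdict.
The state is a dict: "time_s": time; "qpos": joint angles; "qvel": joint speeds; "joint_efforts": joint torques, N m; "position": TCP position; "tcp_rot": TCP orientation; "force": force on the tool from outside, world axes, zero at the start; "wrist_torque": the same for the moment, N m; "width": finger opening in mm.
Only numpy, scipy, OpenCV 4.12 (cv2) and the standard library are available. Lean on these libraries where they do the work, as an engineer would, in place of code of your own. Each camera call takes 0.05 s, during which the arm holds its last target. There are 200 camera calls.

## Working session

There is one attempt and no reset: what is moved stays moved. The work goes in short steps, Python scripts to look and compute and a shell command to move; the robot and the scene stay as the last step left them, time stands still between calls to the robot, and variables do not carry over. Pictures are saved under pics/ and viewed, about 12 in all and at most 16, crops included, and the job is handed in when it is done.

```bash
mkdir -p pics; cat > h.py <<'E'
import numpy as np, cv2
from bench import manip, imaging
def grab(n):
    s=manip.sense(); f=imaging.grab_frame(n)
    K=np.array(f["mtx"])
    if "view" in f: T=np.linalg.inv(np.array(f["view"]))
    else:
        W=np.eye(4);W[:3,:3]=s["tcp_rot"];W[:3,3]=s["position"];T=W@np.array(f["T_tool_cam"])
    return f["img"],K,T
def plane(K,T,uv,z):
    uv=np.atleast_2d(uv).astype(float)
    d=(T[:3,:3]@np.linalg.inv(K)@np.c_[uv,np.ones(len(uv))].T).T
    o=T[:3,3]; return o+d*((z-o[2])/d[:,2])[:,None]
def proj(K,T,P):
    P=np.atleast_2d(P).astype(float);V=np.linalg.inv(T)
    c=(V[:3,:3]@P.T).T+V[:3,3];c=(K@c.T).T;return c[:,:2]/c[:,2:]
def save(n,img): cv2.imwrite(f"pics/{n}.png",img[:,:,::-1])
E
python3 - <<'E'
from h import *
np.set_printoptions(precision=3,suppress=True)
for n in("scene","side"):
    i,K,T=grab(n);save(n+"0",i);np.savez(n+"0",i=i,K=K,T=T);print(n,K,T)
s=manip.sense();print(s)
E
```

```text
scene [[488.749   0.    320.418]
 [  0.    488.749 237.331]
 [  0.      0.      1.   ]] [[  -0.125    0.741   -0.66  1031.498]
 [   0.992    0.097   -0.079  258.018]
 [   0.006   -0.665   -0.747  753.392]
 [   0.       0.       0.       1.   ]]
side [[495.148   0.    320.239]
 [  0.    495.148 233.741]
 [  0.      0.      1.   ]] [[ -0.868  -0.185   0.462  46.275]
 [ -0.497   0.355  -0.792 960.318]
 [ -0.017  -0.916  -0.4   483.763]
 [  0.      0.      0.      1.   ]]
{'time_s': 0.1, 'qpos': array([ 1.043,  0.427,  0.074,  1.607, -0.034,  1.111, -0.067]), 'qvel': array([ 0.001, -0.   , -0.   , -0.003,  0.002, -0.001,  0.   ]), 'joint_efforts': array([  0.008, -93.747,   3.677, -45.504,  -0.049,   0.017,  -0.   ]), 'position': array([ 248.899, -627.248,  404.051]), 'tcp_rot': array([[ 0.929,  0.369, -0.001],
       [ 0.369, -0.929,  0.001],
       [-0.   , -0.001, -1.   ]]), 'force': array([-0.53 , -0.146,  0.411]), 'wrist_torque': array([-0.015,  0.015, -0.029]), 'width': 93.97723721151202}
```

View pics/scene0.png

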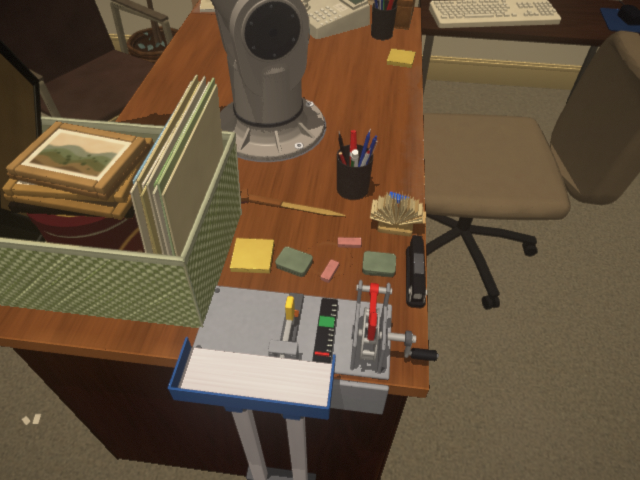

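View pics/side0.png

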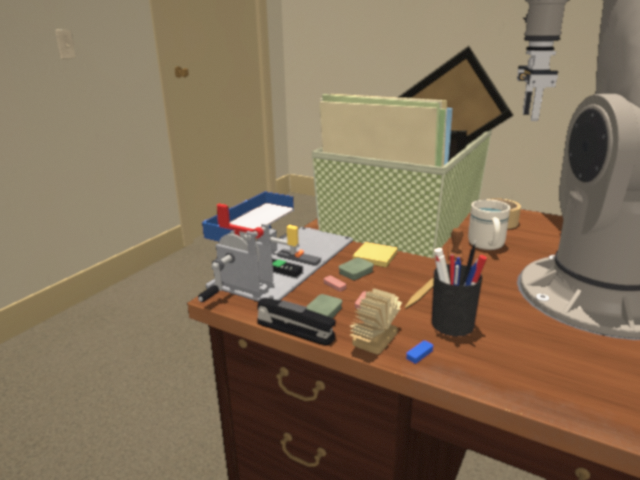

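Scene shows tins at about (294,261) and (379,263), erasers at (349,241) and (330,270), the pawl tab at (373,293), the bolt tab at (290,305) and the pad at (252,255). The side view agrees, with the blue eraser as the decoy at (420,352).

```bash
python3 - <<'E'
from h import *
np.set_printoptions(precision=1,suppress=True)
for n in("scene","side"):
    d=np.load(n+"0.npz");i,K,T=d["i"],d["K"],d["T"]
    hsv=cv2.cvtColor(i,cv2.COLOR_RGB2HSV)
    roi=np.zeros(i.shape[:2],np.uint8)
    if n=="scene": roi[225:420,170:440]=255
    else: roi[190:360,190:440]=255
    for c,lo,hi,z in(("tin",(35,30,40),(85,140,200),16),("pink",(0,60,130),(8,160,255),11),("pink2",(170,60,130),(180,160,255),11),("yel",(20,120,120),(33,255,255),13),("red",(0,180,90),(6,255,255),100),("red2",(174,180,90),(180,255,255),100),("blue",(100,120,60),(120,255,255),90),("grn",(40,150,60),(80,255,255),20)):
        m=cv2.inRange(hsv,lo,hi)&roi
        for k in cv2.findContours(m,cv2.RETR_EXTERNAL,cv2.CHAIN_APPROX_NONE)[0]:
            a=cv2.contourArea(k)
            if a<25: continue
            P=plane(K,T,k[:,0],z)
            r=cv2.minAreaRect(P[:,:2].astype(np.float32))
            x,y,w,h=cv2.boundingRect(k)
            print(n,c,a,(x,y,w,h),"rect",np.array(r[0]),np.array(r[1]),round(r[2],1))
i=np.load("scene0.npz")["i"];j=np.load("side0.npz")["i"]
save("z0",np.vstack([cv2.resize(i[220:420,170:440],(800,592))[:592]]))
save("z1",cv2.resize(j[185:345,190:400],(788,600)))
E
```

```text
scene tin 180.5 (318, 315, 18, 14) rect [573.6 214.9] [25.3 29.7] 0.8
scene tin 510.0 (364, 253, 31, 21) rect [431.1 300.8] [50.2 58.5] 3.8
scene tin 432.5 (276, 248, 35, 25) rect [444.5 135.8] [59.5 44.1] 73.1
scene pink 174.0 (321, 260, 18, 20) rect [455.2 206.6] [18.9 49.3] 71.0
scene pink 153.0 (338, 237, 23, 9) rect [377.7 238. ] [21.5 45.2] 7.5
scene yel 147.5 (285, 296, 9, 24) rect [551.7 144.7] [49.4 14.4] 9.3
scene yel 1220.0 (230, 238, 44, 35) rect [440.3  52.1] [84.3 77.1] 4.3
scene red 316.0 (368, 283, 11, 57) rect [595.4 289.2] [ 13.8 106. ] 89.9
scene blue 1024.5 (170, 338, 165, 81) rect [727.  123.4] [100.3 231.7] 0.1
side tin 442.0 (307, 296, 34, 22) rect [419.8 305.6] [57.2 53.1] 89.4
side tin 381.0 (340, 259, 32, 20) rect [435.5 150.7] [71.7 58.1] 71.1
side tin 87.5 (272, 259, 15, 10) rect [588.1 206.7] [30.3 38.8] 5.6
side pink 49.0 (355, 291, 10, 17) rect [380.6 248.4] [10.2 58.7] 8.3
side pink 191.5 (324, 275, 22, 16) rect [449.6 217.1] [31.1 62.3] 69.5
side pink 70.0 (228, 221, 36, 17) rect [777.2  90.6] [125.4  65.3] 4.0
side yel 595.5 (354, 242, 44, 24) rect [432.8  64.7] [82.2 98.1] 4.6
side yel 171.5 (286, 224, 12, 22) rect [647.7  59.3] [ 26.9 127. ] 36.2
side red 186.5 (218, 205, 29, 28) rect [708.6 219.7] [ 38.7 170. ] 55.8
side blue 265.0 (407, 341, 25, 19) rect [201.  447.4] [45.4 19. ] 73.5
side blue 282.5 (203, 217, 26, 23) rect [712.4 259. ] [ 47.9 117.9] 57.8
side blue 480.0 (230, 193, 62, 26) rect [696.4 108.6] [107.9 174. ] 0.5
```

View pics/z0.png

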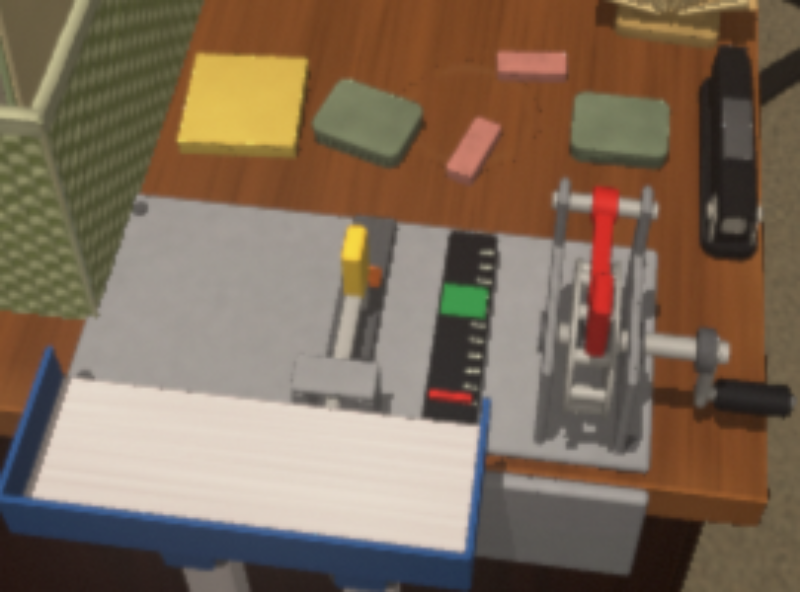

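View pics/z1.png

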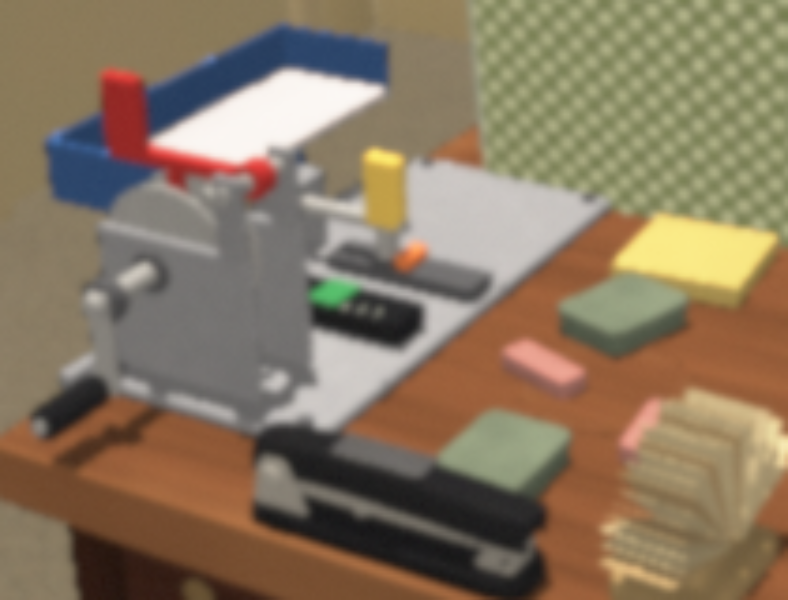

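Both tins and both erasers are confirmed. The tall file box at y<0 lies between the arm and the work, so I'm triangulating its top and the tabs before moving.

```bash
cat >> h.py <<'E'
def tri(a,b):
    A=[];B=[]
    L=[]
    for (K,T,uv) in (a,b):
        d=T[:3,:3]@np.linalg.inv(K)@np.array([uv[0],uv[1],1.]);d/=np.linalg.norm(d);L.append((T[:3,3],d))
    M=sum(np.eye(3)-np.outer(d,d) for o,d in L);v=sum((np.eye(3)-np.outer(d,d))@o for o,d in L)
    p=np.linalg.solve(M,v);return p,max(np.linalg.norm(np.cross(p-o,d)) for o,d in L)
E
python3 - <<'E'
from h import *
np.set_printoptions(precision=1,suppress=True)
a=np.load("scene0.npz");b=np.load("side0.npz")
t=lambda n,u,v:print(n,*tri((a["K"],a["T"],u),(b["K"],b["T"],v)))
t("folder top",(222,82),(447,97))
t("box corner near",(190,255),(316,153))
t("box corner2",(239,136),(436,170))
t("yellow tab top",(290.5,297),(292,225))
t("yellow tab mid",(289.5,308),(292,235))
t("red tab top",(374,285),(223,205))
t("red vertical plate mid",(373,326),(223,218))
t("tray corner left-near top",(333,356),(293,196))
t("tray left far top",(331,410),(204,222))
t("fan top",(397,195),(378,293))
print(plane(a["K"],a["T"],[(197,326),(240,205),(371,232),(425,235),(204,287),(393,299)],0))
print(plane(a["K"],a["T"],[(327,322),(325,354)],20))
E
```

```text
folder top [325.3   5.4 331.3] 12.00392322329142
box corner near [604.4  15.6 203.9] 0.4624729966757299
box corner2 [322.7  22.  205. ] 2.498272692025522
yellow tab top [580.9 156.6  86.1] 2.1970129223890917
yellow tab mid [584.9 153.9  60.6] 1.1371978524105524
red tab top [620.5 297.9 178.6] 17.4404748538201
red vertical plate mid [649.1 291.3 136.6] 1.4792598579970029
tray corner left-near top [631.  192.8 119.5] 70.65457297223588
tray left far top [756.7 239.7  87.1] 3.5024868986082938
fan top [310.4 325.2  83.6] 2.1500920061130797
[[603.2 -12.4   0. ]
 [294.7  -8.2   0. ]
 [337.3 281.    0. ]
 [331.  392.7   0. ]
 [519.1 -24.1   0. ]
 [500.3 331.1   0. ]]
[[577.7 216.5  20. ]
 [639.2 220.3  20. ]]
```

```bash
python3 -m pendant '1 0 0 0.0625 0; 1 0 0 0.125 0; 1 0 0 0.1875 0; 1 0 0 0.25 0; 1 0 0 0.27 0;1 0 0 0.27 0'; python3 -c "
from h import *
s=manip.sense();print(s['qpos'],s['position'],s['tcp_rot'])"
```

```text
time_s: 0.85
position: [248.9, -627.4, 675.6]
tcp_rot: [[0.93, 0.369, 0.001], [0.369, -0.93, -0.002], [0.0, 0.002, -1.0]]
force: [-0.5, -0.5, -0.3]
width: 94.2
[ 1.02930923  0.3281471   0.10096948  1.17971398 -0.0325992   1.63335628
 -0.07033656] [ 248.88141813 -627.36620303  675.6131389 ] [[ 9.29539031e-01  3.68722736e-01  8.56888596e-04]
 [ 3.68723691e-01 -9.29537507e-01 -1.69165382e-03]
 [ 1.72758863e-04  1.88841338e-03 -9.99998202e-01]]
```

```bash
python3 -m pendant '1 0.035 0.05 0 0;1 0.07 0.1 0 0;1 0.105 0.15 0 0;1 0.14 0.2 0 0;1 0.17 0.25 0 0;1 0.2 0.3 0 0;1 0.22 0.35 0 0;1 0.24 0.4 0 0';python3 -m pendant '1 0.02 0.06 0 8;1 0.03 0.12 0 16;1 0.03 0.18 0 24;1 0.03 0.24 0 32;1 0.03 0.3 0 40;1 0 0.36 0 48;1 -0.02 0.42 0 56;1 -0.04 0.45 0 64'; python3 -c "
from h import *
s=manip.sense();print(s['qpos'])"
```

```text
time_s: 1.85
position: [489.5, -225.6, 672.6]
tcp_rot: [[0.929, 0.369, -0.002], [0.369, -0.929, 0.001], [-0.002, -0.002, -1.0]]
force: [0.5, 0.2, -1.0]
width: 93.8
time_s: 2.85
position: [447.6, 225.2, 672.7]
tcp_rot: [[0.069, 0.998, -0.002], [0.998, -0.069, -0.001], [-0.001, -0.002, -1.0]]
force: [0.9, -0.1, -0.8]
width: 93.7
[ 0.03887403  0.04448942 -0.65232646  1.53145671  0.02607137  1.57708655
 -0.68156703]
```

```bash
python3 -m pendant '1 0.01 0 -0.06 4;1 0.02 0 -0.12 4;1 0.02 0 -0.12 4;1 0.02 0 -0.12 4'; cat > look.py <<'E'
from h import *
import sys
np.set_printoptions(precision=1,suppress=True)
i,K,T=grab("wrist");save(sys.argv[1],i);np.savez("w",i=i,K=K,T=T)
print("cam",T[:3,3],T[:3,2])
hsv=cv2.cvtColor(i,cv2.COLOR_RGB2HSV)
C=T[:3,3]
for c,lo,hi,z,big in(("tin",(35,25,30),(90,150,200),16,1),("pink",(0,50,110),(10,160,255),11,1),("yel",(20,110,110),(33,255,255),86,0),("red",(0,170,70),(8,255,255),150,0)):
    m=cv2.inRange(hsv,lo,hi)
    if c=="pink": m|=cv2.inRange(hsv,(170,50,110),(180,160,255))
    if c=="red": m|=cv2.inRange(hsv,(174,170,70),(180,255,255))
    for k in cv2.findContours(m,cv2.RETR_EXTERNAL,cv2.CHAIN_APPROX_NONE)[0]:
        if cv2.contourArea(k)<150: continue
        P=plane(K,T,k[:,0],z)[:,:2].astype(np.float32)
        r=cv2.minAreaRect(P)
        print(c,cv2.boundingRect(k),np.array(r[0]),np.array(r[1]),round(r[2],1))
E
python3 look.py w1
```

```text
time_s: 3.35
position: [468.9, 222.9, 556.1]
tcp_rot: [[0.006, 1.0, 0.0], [1.0, -0.006, 0.001], [0.001, 0.0, -1.0]]
force: [-1.1, 0.7, 0.7]
width: 93.7
cam [470.1 298.2 536.5] [-0.  -0.3 -1. ]
tin (166, 409, 24, 28) [ 198.4 -193.8] [61.  42.6] 89.7
tin (287, 231, 35, 42) [442.9 138.3] [63.  45.4] 72.8
tin (385, 194, 16, 20) [581.6 215.8] [23.4 30.4] 2.5
tin (276, 126, 32, 42) [427.1 301.7] [58.8 45.8] 89.7
pink (295, 198, 32, 21) [454.3 208.9] [20.2 48.2] 70.9
pink (253, 173, 16, 32) [377.2 239.7] [20.3 48.3] 5.0
yel (277, 276, 49, 47) [441.2  88.1] [66.4 69.2] 4.4
yel (389, 242, 22, 16) [579.6 162.4] [21.8 30.3] 89.7
yel (209, 217, 8, 59) [319. 168.] [85.1  9.1] 82.6
yel (187, 131, 41, 35) [326.  298.2] [52.2 41.3] 7.3
yel (187, 111, 29, 12) [319.8 338.7] [13.1 35.2] 89.7
yel (189, 82, 31, 16) [326.8 372.3] [16.4 36.4] 79.0
red (76, 200, 39, 19) [208.4 231.3] [47.6 13.8] 15.0
red (398, 151, 103, 12) [613.1 289.3] [ 11.9 113.4] 89.7
```

View pics/w1.png

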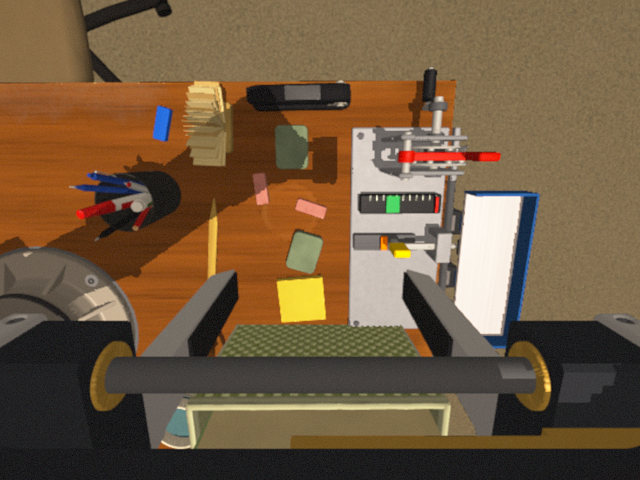

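The wrist view agrees with the other cameras: tin 1 at (427,302) yaw 0°, tin 2 at (443,138) yaw -17°, erasers at (454,209) and (377,240). I'm going for tin 1 and computing the tray, gauge and tab points at the same time.

```bash
python3 -m pendant '1 -0.02 0.03 -0.05 0;1 -0.042 0.06 -0.1 0;1 -0.042 0.079 -0.15 0;1 -0.042 0.079 -0.21 0;1 -0.042 0.079 -0.27 0;1 -0.042 0.079 -0.32 0;1 -0.042 0.079 -0.32 0'; python3 - <<'E'
from h import *
np.set_printoptions(precision=1,suppress=True)
d=np.load("w.npz");K,T=d["K"],d["T"]
a=np.load("scene0.npz");A=(a["K"],a["T"])
print("tray floor near left/right",plane(K,T,[(470,194),(456,333)],60))
print("wall top far outer",plane(K,T,[(537,194)],90), "inner far floor",plane(K,T,[(521,196)],60))
print("desk edge",plane(K,T,[(455,90)],0))
print("ytab top",plane(K,T,[(393.5,253),(410,253)],86), "ytab z75",plane(K,T,[(393,253),(410,253)],75))
print("red tab",plane(K,T,[(470,157),(499,157)],165),plane(K,T,[(400,156)],130))
for n,u,v in(("ytab",(402,250),(290.5,297)),("redtip",(499,157),(373,341))): print(n,tri((K,T,u),A+(v,)))
E
```

```text
time_s: 4.28
position: [427.0, 301.7, 233.7]
tcp_rot: [[0.006, 1.0, -0.003], [1.0, -0.006, -0.002], [-0.002, -0.003, -1.0]]
force: [0.7, 0.3, 1.3]
width: 93.7
tray floor near left/right [[680.7 235.8  60. ]
 [682.4  16.7  60. ]]
wall top far outer [[755.8 239.2  90. ]] inner far floor [[752.9 232.5  60. ]]
desk edge [[668.6 381.    0. ]]
ytab top [[571.4 157.4  86. ]
 [594.4 157.3  86. ]] ytab z75 [[573.1 154.   75. ]
 [597.4 153.8  75. ]]
red tab [[630.  289.1 165. ]
 [661.  288.9 165. ]] [[563.1 289.8 130. ]]
ytab (array([581.9, 159. ,  88.9]), np.float64(3.5412168698574367))
redtip (array([674.1, 289.8, 139.6]), np.float64(1.608650296502528))
```

```bash
python3 -m pendant '1 0 0 -0.0315 0;1 0 0 -0.0315 0;-1 0 0 -0.0315 0;-1 0 0 -0.0315 0;-1 0 0 -0.0315 0;-1 0 0 -0.0315 0;-1 0 0 -0.0315 0;-1 0 0 -0.0315 0'
```

```text
time_s: 5.28
position: [427.0, 301.6, 203.2]
tcp_rot: [[0.006, 1.0, -0.0], [1.0, -0.006, -0.0], [-0.0, -0.0, -1.0]]
force: [-1.4, -0.9, 3.5]
width: 48.2
```

```bash
python3 -m pendant '-1 0 0 0.06 0;-1 0 0 0.12 0;-1 0 0 0.18 0;-1 0 0 0.2 0;-1 0 0 0.2 0'
```

```text
time_s: 5.9
position: [427.1, 301.7, 404.3]
tcp_rot: [[0.007, 1.0, 0.002], [1.0, -0.007, 0.001], [0.001, 0.002, -1.0]]
force: [0.7, 0.2, -1.9]
width: 47.7
```

```bash
python3 -m pendant '-1 0.05 -0.03 0 0;-1 0.1 -0.06 0 0;-1 0.16 -0.1 0 0;-1 0.22 -0.102 0 0;-1 0.27 -0.102 0 0;-1 0.28 -0.102 -0.04 0;-1 0.28 -0.102 -0.08 0;-1 0.28 -0.102 -0.1 0'
```

```text
time_s: 6.9
position: [706.1, 199.5, 298.6]
tcp_rot: [[0.006, 1.0, -0.005], [1.0, -0.006, -0.001], [-0.001, -0.005, -1.0]]
force: [-1.2, -0.3, -0.4]
width: 48.2
```

```bash
python3 -m pendant '-1 0 0 -0.02 0;-1 0 0 -0.036 0;-1 0 0 -0.04 0;-1 0 0 -0.04 0'; python3 -c "
from h import *
i,K,T=grab('scene');print(proj(K,T,[(672,200,60),(753,236,60)]));save('s2',cv2.resize(i[270:430,160:400],(720,480)))"
```

```text
time_s: 7.4
position: [707.1, 199.7, 263.9]
tcp_rot: [[0.006, 1.0, 0.001], [1.0, -0.006, 0.0], [0.0, 0.001, -1.0]]
force: [0.2, -0.4, -1.0]
width: 48.0
[[309.81800253 358.91911073]
 [326.72404013 412.76585142]]
```

View pics/s2.png

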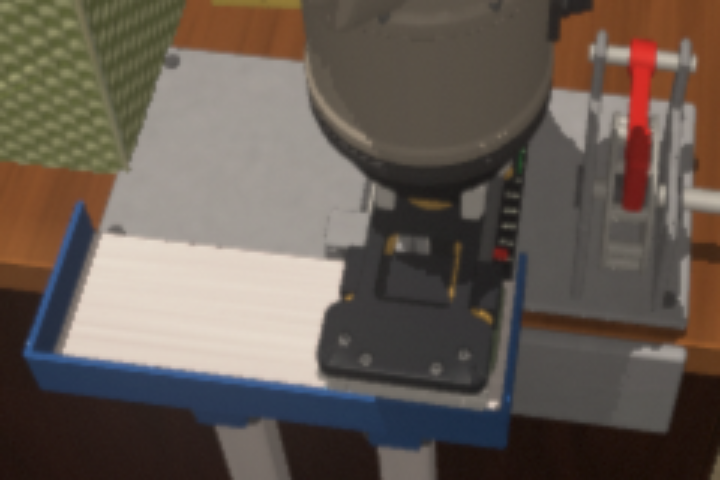

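The gripper sits within the tray outline, left of the middle, with the tin hanging about at the floor and still carried (-1 N). I'm setting it down and releasing.

```bash
python3 -m pendant '-1 0 0 -0.002 0;0.25 0 0 -0.002 0;0.25 0 0 -0.002 0;0.25 0 0 -0.002 0;0.25 0 0 0.03 0;0.25 0 0 0.09 0;0.25 0 0 0.14 0;1 0 0 0.14 0'
python3 -m pendant '1 -0.05 -0.02 0 0;1 -0.1 -0.04 0 0;1 -0.15 -0.05 0 4;1 -0.2 -0.06 0 8;1 -0.25 -0.061 -0.03 -10;1 -0.264 -0.061 -0.07 -17;1 -0.264 -0.061 -0.12 -17;1 -0.264 -0.061 -0.16 -17'; python3 look.py w2
```

```text
time_s: 8.45
position: [707.5, 200.2, 408.0]
tcp_rot: [[0.006, 1.0, 0.006], [1.0, -0.006, 0.002], [0.002, 0.006, -1.0]]
force: [0.1, -0.6, -1.6]
width: 65.6
time_s: 9.45
position: [442.2, 138.3, 241.3]
tcp_rot: [[0.299, 0.954, -0.001], [0.954, -0.299, -0.0], [-0.0, -0.001, -1.0]]
force: [0.6, -0.1, -0.0]
width: 93.9
cam [465.4 210.1 221.6] [-0.1 -0.2 -1. ]
tin (285, 221, 75, 94) [443.6 138. ] [63.6 47. ] 72.7
pink (266, 141, 79, 34) [454.8 207.9] [19.1 47.7] 70.8
pink (135, 103, 66, 85) [378.8 239.1] [21.9 47.7] 5.7
yel (300, 393, 116, 43) [447.9  94.3] [50.2 26.3] 2.7
yel (280, 309, 118, 48) [449.2 131.3] [23.6 53.6] 72.7
yel (73, 207, 21, 48) [362.2 208. ] [20.   5.7] 74.5
yel (513, 174, 19, 33) [537.4 171.4] [ 5.3 13.6] 0.7
yel (547, 167, 93, 45) [564.8 162.7] [16.6 39.3] 68.5
yel (0, 38, 29, 76) [365.2 266.8] [27.3  9.3] 51.5
yel (28, 12, 27, 61) [379.6 275.5] [19.4  4.4] 84.0
```

View pics/w2.png

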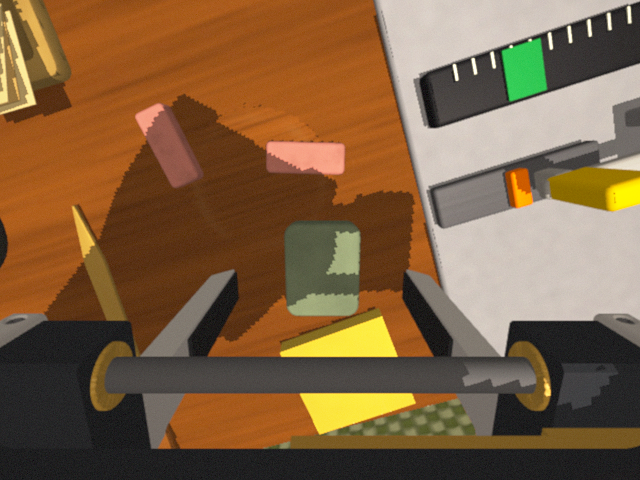

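The picture shows tin 2 centred between the fingers and the pad clear of their closing path. Both erasers are where they were measured.

```bash
python3 -m pendant '1 0.001 0 -0.038 0;1 0.001 0 -0.038 0;-1 0.001 0 -0.038 0;-1 0.001 0 -0.038 0;-1 0.001 0 -0.038 0;-1 0.001 0 -0.038 0;-1 0.001 0 -0.038 0;-1 0.001 0 -0.038 0'
python3 -m pendant '-1 0 0 0.06 0;-1 0 0 0.12 0;-1 0.03 -0.005 0.18 5;-1 0.08 -0.008 0.2 10;-1 0.13 -0.008 0.2 17;-1 0.19 -0.008 0.2 17;-1 0.245 -0.008 0.19 17;-1 0.264 -0.008 0.15 17'
```

```text
time_s: 10.5
position: [444.0, 138.6, 205.4]
tcp_rot: [[0.298, 0.954, 0.0], [0.954, -0.298, -0.0], [-0.0, 0.0, -1.0]]
force: [-0.9, -1.4, 6.9]
width: 48.2
time_s: 11.5
position: [710.8, 130.3, 355.2]
tcp_rot: [[0.008, 1.0, 0.003], [1.0, -0.008, 0.001], [0.001, 0.003, -1.0]]
force: [-0.6, 0.3, -1.4]
width: 47.9
```

```bash
python3 -m pendant '-1 -0.004 0 -0.05 0;-1 -0.004 0 -0.08 0;-1 -0.004 0 -0.088 0;-1 -0.004 0 -0.091 0;-1 -0.004 0 -0.091 0'
```

```text
time_s: 12.12
position: [704.2, 130.8, 265.5]
tcp_rot: [[0.006, 1.0, 0.001], [1.0, -0.006, 0.0], [0.0, 0.001, -1.0]]
force: [-0.0, 0.4, -0.5]
width: 48.0
```

```bash
python3 -m pendant '-1 0.002 0 -0.001 0;-1 0.002 0 -0.002 0;0.25 0.002 0 -0.002 0;0.25 0.002 0 -0.002 0;0.25 0.002 0 -0.002 0;0.25 0.002 0 0.03 0;0.25 0.002 0 0.09 0;0.25 0.002 0 0.14 0'
python3 -m pendant '1 -0.05 0.02 0 10;1 -0.1 0.04 0 20;1 -0.15 0.06 0 30;1 -0.2 0.078 0 40;1 -0.251 0.078 0 50;1 -0.251 0.078 -0.04 60;1 -0.251 0.078 -0.09 70;1 -0.251 0.078 -0.14 71'; python3 -c "
from h import *
print(manip.sense()['qpos'])"; python3 look.py w3
```

```text
time_s: 13.12
position: [705.9, 130.7, 406.2]
tcp_rot: [[0.006, 1.0, 0.0], [1.0, -0.006, 0.0], [0.0, 0.0, -1.0]]
force: [0.3, -0.6, -0.1]
width: 59.0
time_s: 14.12
position: [455.1, 208.3, 263.0]
tcp_rot: [[-0.944, 0.329, 0.001], [0.329, 0.944, 0.0], [-0.001, 0.001, -1.0]]
force: [1.6, -0.2, 0.2]
width: 93.6
[ 0.18472138  0.47619443 -0.90063237  2.07424833  0.5114659   0.82469988
  0.21409825]
cam [384.8 233.2 243.4] [ 0.2 -0.1 -1. ]
pink (305, 220, 28, 66) [453.1 208.6] [19.4 49. ] 70.8
pink (287, 106, 76, 56) [377.  239.1] [19.4 48.1] 5.6
yel (39, 232, 144, 113) [420.1 111.8] [52.3 57.9] 4.2
yel (384, 0, 113, 34) [349.9 297.2] [45.9  5.2] 87.0
```

```bash
python3 -m pendant '1 -0.001 0 -0.06 0;1 -0.001 0 -0.06 0;-1 -0.001 0 -0.061 0;-1 -0.001 0 -0.061 0;-1 -0.001 0 -0.061 0;-1 -0.001 0 -0.061 0;-1 -0.001 0 -0.061 0;-1 -0.001 0 -0.061 0'
python3 -m pendant '-1 -0.001 0 0 0;-1 0 0 0.06 -10;-1 0.02 -0.01 0.12 -20;-1 0.07 -0.03 0.17 -30;-1 0.12 -0.06 0.2 -40;-1 0.17 -0.1 0.2 -50;-1 0.22 -0.14 0.2 -60;-1 0.266 -0.154 0.18 -70'
```

```text
time_s: 15.18
position: [454.0, 208.6, 203.2]
tcp_rot: [[-0.943, 0.332, -0.0], [0.332, 0.943, -0.0], [-0.0, -0.0, -1.0]]
force: [0.9, -0.1, 0.1]
width: 37.4
time_s: 16.18
position: [718.3, 53.5, 385.7]
tcp_rot: [[-0.003, 1.0, 0.003], [1.0, 0.003, -0.001], [-0.001, 0.003, -1.0]]
force: [0.4, -0.3, 0.7]
width: 0.8
```

The fingers hadn't finished closing before the lift, because they need about 1 s for a thin part. I'm going back with the jaws half-open.

```bash
python3 -m pendant '0 -0.05 0.02 0.02 10;0 -0.1 0.05 0.02 20;0 -0.15 0.09 0.02 30;0 -0.2 0.13 0.02 40;0 -0.264 0.155 0 50;0 -0.264 0.155 -0.04 60;0 -0.264 0.155 -0.09 70;0 -0.264 0.155 -0.12 71';  python3 look.py w3
```

```text
time_s: 17.18
position: [451.8, 210.7, 262.3]
tcp_rot: [[-0.95, 0.312, -0.002], [0.312, 0.95, -0.0], [0.002, -0.001, -1.0]]
force: [0.9, 0.4, 0.0]
width: 47.2
cam [381.  234.2 242.8] [ 0.2 -0.1 -1. ]
pink (304, 226, 28, 66) [453.  208.6] [19.3 49.4] 71.2
pink (288, 114, 76, 55) [377.  239.2] [19.3 48.2] 5.7
yel (37, 235, 149, 122) [417.6 112.1] [51.  57.9] 4.4
yel (389, 0, 114, 44) [345.7 299. ] [46.9 12.8] 84.7
```

```bash
python3 -m pendant '0 0 0 -0.04 0;0 0 0 -0.062 0;0 0 0 -0.062 0;-1 0 0 -0.062 0;-1 0 0 -0.062 0;-1 0 0 -0.062 0;-1 0 0 -0.062 0;-1 0 0 -0.062 0'
python3 -m pendant '-1 0 0 0 0;-1 0 0 0.0 0;-1 0 0 0.03 0;-1 0 0 0.06 0'
```

```text
time_s: 18.23
position: [452.7, 211.0, 202.9]
tcp_rot: [[-0.949, 0.315, 0.001], [0.315, 0.949, -0.0], [-0.001, 0.0, -1.0]]
force: [-1.7, -1.9, 9.3]
width: 18.6
time_s: 18.73
position: [452.3, 211.1, 263.1]
tcp_rot: [[-0.949, 0.315, -0.001], [0.315, 0.949, -0.0], [0.001, -0.0, -1.0]]
force: [0.5, -0.1, 0.9]
width: 18.5
```

```bash
python3 -m pendant '-1 0.03 0 0.05 -10;-1 0.07 -0.02 0.1 -20;-1 0.11 -0.05 0.14 -30;-1 0.15 -0.08 0.14 -40;-1 0.2 -0.12 0.14 -50;-1 0.25 -0.16 0.14 -60;-1 0.268 -0.17 0.12 -70;-1 0.268 -0.17 0.08 -71.5'
python3 -m pendant '-1 0 0 -0.04 0;-1 0 0 -0.07 0;-1 0 0 -0.076 0;-1 0 0 -0.076 0'
```

```text
time_s: 19.73
position: [722.1, 39.4, 342.6]
tcp_rot: [[0.003, 1.0, 0.003], [1.0, -0.003, 0.0], [0.0, 0.003, -1.0]]
force: [0.3, 0.6, -0.9]
width: 18.5
time_s: 20.23
position: [720.7, 41.1, 267.0]
tcp_rot: [[-0.002, 1.0, 0.0], [1.0, 0.002, 0.0], [0.0, 0.0, -1.0]]
force: [0.8, -0.9, -0.2]
width: 18.5
```

```bash
python3 -m pendant '-1 0 0 -0.004 0;-1 0 0 -0.004 0;-0.4 0 0 -0.004 0;-0.4 0 0 -0.004 0;-0.4 0 0 0.02 0;-0.4 0 0 0.08 0;-0.4 0 0 0.14 0;1 0 0 0.14 0'
python3 -m pendant '1 -0.04 0.02 0 10;1 -0.08 0.05 0 20;1 -0.12 0.08 0 30;1 -0.17 0.12 0 40;1 -0.22 0.16 0 50;1 -0.27 0.19 0 60;1 -0.31 0.198 0 70;1 -0.344 0.198 -0.02 80'
python3 -m pendant '1 0 0 -0.04 10;1 0 0 -0.08 15.5;1 0 0 -0.11 15.5;1 0 0 -0.11 15.5'; python3 look.py w4
```

```text
time_s: 21.22
position: [721.1, 41.8, 413.9]
tcp_rot: [[-0.002, 1.0, 0.009], [1.0, 0.002, 0.001], [0.001, 0.009, -1.0]]
force: [-0.7, 1.2, -1.2]
width: 34.9
time_s: 22.22
position: [374.8, 240.2, 387.4]
tcp_rot: [[-0.986, 0.164, 0.003], [0.164, 0.986, -0.0], [-0.003, 0.0, -1.0]]
force: [0.5, 0.4, -0.4]
width: 94.2
time_s: 22.72
position: [375.9, 238.9, 275.5]
tcp_rot: [[-0.995, -0.099, -0.003], [-0.099, 0.995, -0.001], [0.003, -0.001, -1.0]]
force: [-0.2, 0.2, 0.6]
width: 94.1
cam [301.8 231.5 256.1] [ 0.3  0.  -1. ]
pink (289, 238, 64, 27) [375.4 239.3] [20.6 48. ] 5.7
yel (17, 252, 121, 90) [392.5 108.2] [51.7 59. ] 4.4
yel (542, 165, 32, 66) [313.8 350.1] [11.9 32.1] 86.9
yel (506, 157, 39, 76) [313.4 336.4] [11.8 36.8] 86.1
yel (470, 151, 43, 76) [312.  318.8] [13.7 37. ] 87.7
yel (440, 146, 32, 73) [310.9 300.9] [35.9 11.9] 1.9
yel (383, 139, 66, 75) [309.7 279.9] [26.8 34. ] 86.5
yel (110, 95, 120, 46) [293.7 159.4] [57.5  8.5] 82.8
```

```bash
python3 -m pendant '1 0.001 0 -0.03 0;1 0.001 0 -0.05 0;1 0.001 0 -0.065 0;1 0.001 0 -0.0725 0;1 0.001 0 -0.0725 0;-1 0.001 0 -0.0725 0;-1 0.001 0 -0.0725 0;-1 0.001 0 -0.0725 0'
python3 -m pendant '-1 0 0 0 0;-1 0 0 0.0 0;-1 0 0 0.0 0;-1 0 0 0 0;-1 0 0 0.04 0;-1 0 0 0.06 0'
```

```text
time_s: 23.78
position: [377.6, 239.0, 204.1]
tcp_rot: [[-0.995, -0.098, 0.0], [-0.098, 0.995, 0.0], [-0.0, 0.0, -1.0]]
force: [0.2, 0.2, 0.7]
width: 67.0
time_s: 24.52
position: [377.5, 239.4, 265.1]
tcp_rot: [[-0.995, -0.099, 0.0], [-0.099, 0.995, 0.0], [-0.001, 0.0, -1.0]]
force: [0.6, 0.1, -0.4]
width: 47.3
```

```bash
python3 -m pendant '-1 0.03 0 0.05 -10;-1 0.07 -0.01 0.1 -20;-1 0.12 -0.03 0.14 -30;-1 0.17 -0.05 0.14 -40;-1 0.22 -0.08 0.14 -50;-1 0.27 -0.11 0.14 -60;-1 0.31 -0.14 0.14 -70;-1 0.3275 -0.158 0.12 -80'
python3 -m pendant '-1 0 0 -0.05 -10;-1 0 0 -0.09 -15.6;-1 0 0 -0.11 -15.6;-1 0 0 -0.115 -15.6;-1 0 0 -0.115 -15.6'
```

```text
time_s: 25.52
position: [707.1, 79.0, 383.9]
tcp_rot: [[-0.262, 0.965, 0.002], [0.965, 0.262, 0.0], [-0.0, 0.002, -1.0]]
force: [0.4, 0.4, -0.3]
width: 47.1
time_s: 26.15
position: [705.4, 81.2, 269.9]
tcp_rot: [[-0.002, 1.0, 0.001], [1.0, 0.002, 0.0], [0.0, 0.001, -1.0]]
force: [0.3, 0.4, 0.6]
width: 47.7
```

```bash
python3 -m pendant '-1 0 0 -0.004 0;-1 0 0 -0.0065 0;-1 0 0 -0.0065 0;0.2 0 0 -0.0065 0;0.2 0 0 -0.0065 0;0.2 0 0 0.03 0;0.2 0 0 0.09 0;0.2 0 0 0.14 0'
python3 -m pendant '0 -0.05 0.02 0 -10;0 -0.11 0.04 0 -20;0 -0.16 0.06 0 -30;0 -0.2 0.08 0 -40;0 -0.24 0.08 0 -50;0 -0.26 0.08 0 -60;0 -0.27 0.08 0 -70;0 -0.28 0.08 0 -80'
python3 -m pendant '0 0.01 0 0 -10;0 0.01 0 0 -10'
python3 - <<'E'
from h import *
i,K,T=grab('scene');np.savez("s3",i=i,K=K,T=T);w,K2,T2=grab('wrist');np.savez("w",i=w,K=K2,T=T2)
save('s3',np.hstack([cv2.resize(i[270:430,160:400],(600,400)), ])) ;save('w5',w)
print(manip.sense()['qpos'])
E
```

```text
time_s: 27.15
position: [704.9, 81.1, 411.0]
tcp_rot: [[-0.001, 1.0, 0.001], [1.0, 0.001, 0.0], [0.0, 0.001, -1.0]]
force: [0.6, 0.4, -0.2]
width: 56.5
time_s: 28.15
position: [424.5, 161.1, 409.1]
tcp_rot: [[0.986, 0.169, 0.001], [0.169, -0.986, 0.0], [0.001, 0.0, -1.0]]
force: [1.2, 0.2, -0.4]
width: 47.1
time_s: 28.4
position: [435.2, 161.1, 408.9]
tcp_rot: [[1.0, 0.002, 0.0], [0.002, -1.0, 0.0], [0.0, -0.0, -1.0]]
force: [-0.0, 0.8, -0.4]
width: 46.7
[-0.04323217  0.10254672 -0.47588133  2.03253353  0.05488308  1.01862364
 -2.11126308]
```

View pics/s3.png

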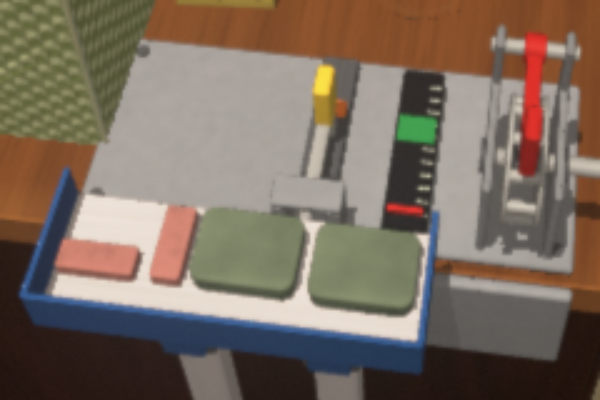

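View pics/w5.png

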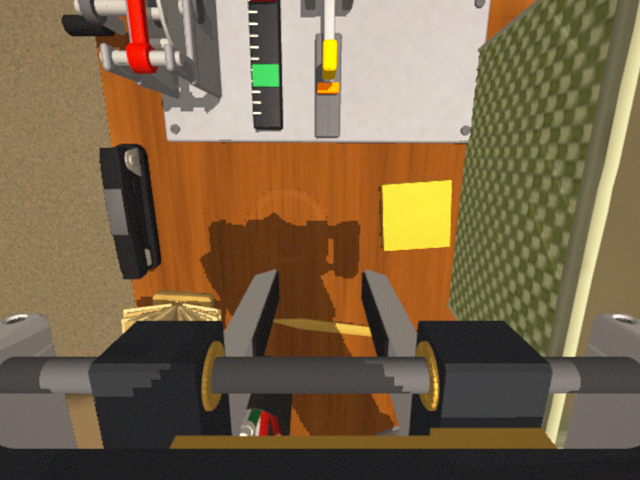

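All four pieces lie flat inside the tray with clear gaps: erasers at (95,260) and (173,245), tins at (248,250) and (365,265). Next I'll look straight down on the yellow tab.

```bash
python3 -m pendant '0 0.05 -0.005 -0.04 0;0 0.065 -0.005 -0.08 0;0 0.065 -0.005 -0.08 0;0 0.065 -0.005 -0.08 0'
cat > tab.py <<'E'
from h import *
import sys
np.set_printoptions(precision=1,suppress=True)
col,L,W,zg=sys.argv[1],24,float(sys.argv[2]),float(sys.argv[3])
i,K,T=grab("wrist");save(sys.argv[4],i);hsv=cv2.cvtColor(i,cv2.COLOR_RGB2HSV)
print("cam",T[:3,3])
m=cv2.inRange(hsv,(20,110,110),(33,255,255)) if col=="y" else cv2.inRange(hsv,(0,150,60),(8,255,255))|cv2.inRange(hsv,(172,150,60),(180,255,255))
for k in cv2.findContours(m,cv2.RETR_EXTERNAL,cv2.CHAIN_APPROX_NONE)[0]:
    if cv2.contourArea(k)<200: continue
    for z in (zg-8,zg,zg+8):
        P=plane(K,T,k[:,0],z);print(z,cv2.boundingRect(k),P.min(0)[:2],P.max(0)[:2],np.ptp(P,0)[:2])
E
python3 tab.py y 12 86 w6
```

```text
time_s: 29.0
position: [499.6, 156.4, 329.9]
tcp_rot: [[1.0, 0.003, 0.0], [0.003, -1.0, 0.0], [0.0, -0.0, -1.0]]
force: [-0.6, -0.5, 0.3]
width: 46.9
cam [575.5 156.7 310.3]
78.0 (387, 255, 85, 78) [439.   43.9] [501.3 108.2] [62.3 64.3]
86.0 (387, 255, 85, 78) [443.7  47.8] [503.8 109.9] [60.1 62.1]
94.0 (387, 255, 85, 78) [448.4  51.7] [506.4 111.5] [58.  59.9]
78.0 (315, 114, 21, 47) [567.7 146.9] [596.8 160.3] [29.1 13.4]
86.0 (315, 114, 21, 47) [568.  147.3] [596.  160.2] [28.1 12.9]
94.0 (315, 114, 21, 47) [568.2 147.6] [595.3 160.1] [27.1 12.5]
```

View pics/w6.png

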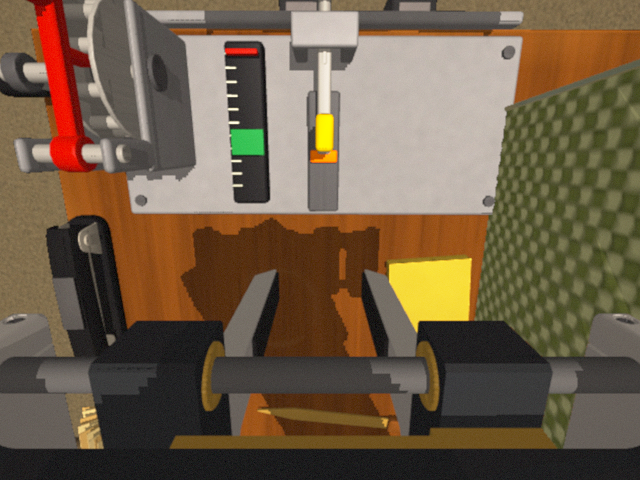

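```bash
python3 - <<'E'
from h import *
for n in("side0","s3"):
    d=np.load(n+".npz");print(n,[proj(d["K"],d["T"],[(596.5,148,z),(572.5,160,z)]).round(1).tolist() for z in(82,86,90)])
E
python3 -m pendant '0 0.045 -0.0025 0 0;0 0.085 -0.0025 -0.01 0;0 0.085 -0.0025 -0.04 0;0 0.085 -0.0025 -0.07 0;0 0.085 -0.0025 -0.07 0;-1 0.085 -0.0025 -0.07 0;-1 0.085 -0.0025 -0.07 0;-1 0.085 -0.0025 -0.07 0'
python3 -m pendant '-1 0 0 0 0;-1 0 0 0 0;-1 0 0 0 0'
```

```text
side0 [[[289.0, 223.5], [295.4, 227.5]], [[288.9, 221.8], [295.4, 225.7]], [[288.8, 220.1], [295.3, 224.0]]]
s3 [[[284.6, 306.9], [294.2, 295.6]], [[284.5, 305.5], [294.1, 294.2]], [[284.3, 304.1], [294.0, 292.8]]]
time_s: 30.05
position: [585.2, 153.6, 259.9]
tcp_rot: [[1.0, 0.001, 0.002], [0.001, -1.0, 0.0], [0.002, -0.0, -1.0]]
force: [-0.5, -0.4, -0.4]
width: 20.9
time_s: 30.42
position: [585.0, 153.8, 259.1]
tcp_rot: [[1.0, 0.001, 0.0], [0.001, -1.0, 0.0], [0.0, -0.0, -1.0]]
force: [-2.2, 1.0, 6.1]
width: 11.3
```

Gripped at 11.3 mm. Now I lift the tail along its arc.

```bash
python3 -m pendant '-1 0.002 0 0.004 0;-1 0.004 0 0.008 0;-1 0.006 0 0.011 0;-1 0.009 0 0.014 0;-1 0.011 0 0.0165 0;-1 0.0115 0 0.0175 0;-1 0.0115 0 0.0175 0'
```

```text
time_s: 31.3
position: [596.6, 153.6, 276.4]
tcp_rot: [[1.0, 0.001, 0.0], [0.001, -1.0, 0.0], [0.0, -0.0, -1.0]]
force: [-0.9, 4.2, -7.4]
width: 11.9
```

Held with modest force (spring pull-down 7 N). Next I draw the bolt back 41 mm in small steps.

```bash
python3 -m pendant '-1 -0.006 0 0 0;-1 -0.012 0 0 0;-1 -0.018 0 0 0;-1 -0.024 0 0 0;-1 -0.03 0 0 0;-1 -0.036 0 0 0;-1 -0.041 0 0 0;-1 -0.041 0 0 0'; python3 tab.py y 12 95 w7 | tail -3
```

```text
time_s: 32.3
position: [555.1, 153.6, 276.4]
tcp_rot: [[1.0, 0.001, -0.0], [0.001, -1.0, -0.0], [-0.0, 0.0, -1.0]]
force: [-1.4, 5.2, -6.4]
width: 11.9
87.0 (308, 268, 23, 51) [539.6 148.2] [569.1 160.2] [29.5 12. ]
95.0 (308, 268, 23, 51) [543.9 148.5] [572.  159.9] [28.1 11.5]
103.0 (308, 268, 23, 51) [548.2 148.7] [574.9 159.6] [26.7 10.9]
```

```bash
python3 -m pendant '-1 -0.003 0 -0.004 0;-1 -0.005 0 -0.008 0;-1 -0.008 0 -0.012 0;-1 -0.011 0 -0.016 0;-1 -0.012 0 -0.0175 0;-1 -0.012 0 -0.0175 0;-1 -0.013 0 -0.0175 0;-1 -0.013 0 -0.0175 0'
python3 -m pendant '0 0 0 0 0;0 0 0 0 0;0 0 0 0 0;0 0 0 0.05 0;0 -0.03 0 0.1 0;0 -0.06 0 0.1 0;0 -0.085 0 0.1 0;0 -0.085 0 0.1 0'; python3 tab.py y 12 82 w8;python3 -c "
from h import *
i,K,T=grab('scene');np.savez('s4',i=i,K=K,T=T)
w=cv2.imread('pics/w8.png')[:,:,::-1]
save('c8',np.hstack([cv2.resize(w[0:300,150:550],(400,300)),cv2.resize(i[280:420,170:400],(400,300))]))"
```

```text
time_s: 33.35
position: [542.8, 153.6, 259.4]
tcp_rot: [[1.0, 0.001, 0.001], [0.001, -1.0, 0.0], [0.001, -0.0, -1.0]]
force: [0.1, 3.6, 11.3]
width: 11.7
time_s: 34.35
position: [456.2, 153.4, 359.0]
tcp_rot: [[1.0, 0.001, 0.0], [0.001, -1.0, -0.001], [0.0, 0.001, -1.0]]
force: [0.6, 0.5, 1.0]
width: 46.9
cam [532.1 153.6 339.4]
74.0 (380, 205, 80, 79) [422.2  38.2] [488.7 105.7] [66.4 67.5]
82.0 (380, 205, 80, 79) [425.5  41.7] [490.  107.1] [64.4 65.5]
90.0 (380, 205, 80, 79) [428.9  45.2] [491.3 108.6] [62.4 63.4]
74.0 (311, 116, 17, 34) [531.4 148.3] [555.  160.4] [23.6 12.1]
82.0 (311, 116, 17, 34) [531.4 148.5] [554.3 160.2] [22.9 11.8]
90.0 (311, 116, 17, 34) [531.4 148.6] [553.6 160. ] [22.2 11.4]
```

View pics/c8.png

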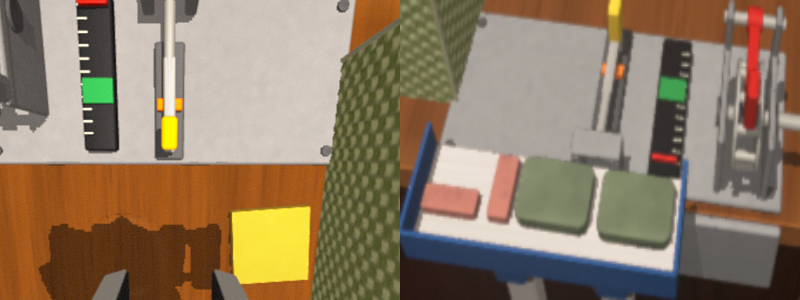

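The bolt is drawn 41.5 mm, with the tab now at x≈543. In the picture its tail is down behind the orange bump and the tray is undisturbed. Next is a close look at the pawl.

```bash
python3 -m pendant '0 0.04 0.05 0.04 0;0 0.08 0.1 0.04 0;0 0.111 0.1365 0.04 0;0 0.111 0.1365 0.04 0;0 0.111 0.1365 0.04 0'; python3 tab.py r 10 160 w9
python3 - <<'E'
from h import *
i,K,T=grab("side");np.savez("side1",i=i,K=K,T=T)
for z in(155,160,165,170): print(z,proj(K,T,[(631,290,z),(655,290,z)]).round(1).tolist())
w=cv2.imread('pics/w9.png')[:,:,::-1]
save('c9',np.hstack([cv2.resize(w[0:320,160:480],(400,400)),cv2.resize(i[190:270,200:280],(400,400),interpolation=cv2.INTER_NEAREST)]))
E
```

```text
time_s: 35.08
position: [568.8, 289.7, 397.8]
tcp_rot: [[1.0, 0.001, -0.002], [0.001, -1.0, -0.001], [-0.002, 0.001, -1.0]]
force: [-0.5, 0.9, 0.0]
width: 47.0
cam [644.6 289.9 378. ]
152.0 (312, 114, 18, 141) [572.4 283.5] [664.9 295.4] [92.5 11.9]
160.0 (312, 114, 18, 141) [574.9 283.7] [664.2 295.2] [89.3 11.5]
168.0 (312, 114, 18, 141) [577.5 284. ] [663.5 295. ] [86.  11.1]
155 [[230.7, 210.0], [220.8, 207.9]]
160 [[230.5, 207.5], [220.6, 205.4]]
165 [[230.2, 205.0], [220.3, 203.0]]
170 [[230.0, 202.5], [220.1, 200.5]]
```

View pics/c9.png

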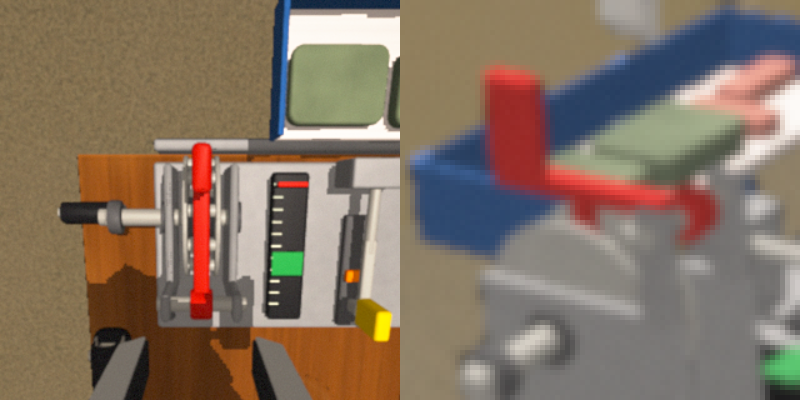

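```bash
python3 -m pendant '0 0.045 0 0 0;0 0.085 0 0 0;0 0.085 0 -0.03 0;0 0.085 0 -0.06 0;0 0.085 0 -0.06 0;-1 0.085 0 -0.06 0;-1 0.085 0 -0.06 0;-1 0.085 0 -0.06 0'
python3 -m pendant '-1 0 0 0 0;-1 0 0 0 0;-1 0 0 0 0'; python3 -c "
from h import *
i,K,T=grab('wrist');j,K2,T2=grab('side')
save('c10',np.hstack([cv2.resize(i[150:470,160:480],(400,400)),cv2.resize(j[170:250,190:270],(400,400))]))"
```

```text
time_s: 36.17
position: [653.6, 290.1, 339.9]
tcp_rot: [[1.0, 0.001, 0.001], [0.001, -1.0, 0.001], [0.001, -0.001, -1.0]]
force: [0.4, 0.2, 1.1]
width: 20.7
time_s: 36.55
position: [653.7, 289.4, 339.1]
tcp_rot: [[1.0, 0.0, 0.0], [0.0, -1.0, -0.001], [0.0, 0.001, -1.0]]
force: [-0.5, -5.6, 5.4]
width: 10.0
```

View pics/c10.png

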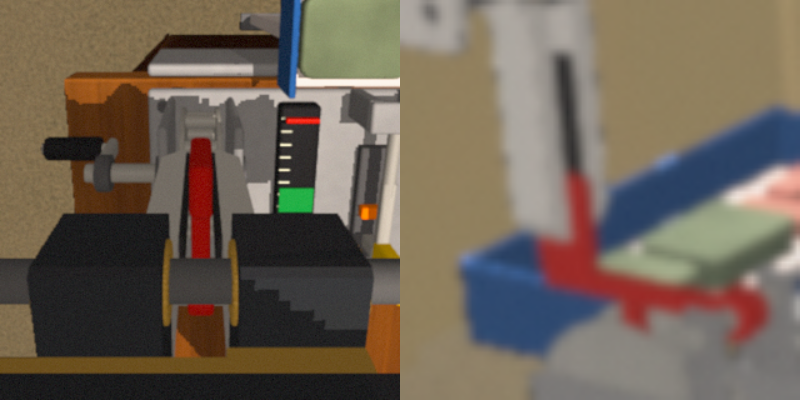

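Gripped the pawl tab at 10.0 mm, and the wrist view also shows the gauge pointer and band. I'll lift the pawl along its arc and read the gauge.

```bash
cat > g.py <<'E'
from h import *
def read(n):
    i,K,T=grab(n);h=cv2.cvtColor(i,cv2.COLOR_RGB2HSV)
    g=cv2.inRange(h,(45,120,50),(80,255,255));r=cv2.inRange(h,(0,150,60),(8,255,255))|cv2.inRange(h,(172,150,60),(180,255,255))
    vv,uu=np.mgrid[:480,:640];P=plane(K,T,np.c_[uu.ravel(),vv.ravel()],20)
    y=P[:,1].reshape(480,640);x=P[:,0].reshape(480,640);w=(y>200)&(y<236)&(x>540)&(x<660)
    G=x[(g>0)&w];R=x[(r>0)&w]
    if len(R)<4 or len(G)<4: return n,len(G),len(R)
    G=(np.percentile(G,2)+np.percentile(G,98))/2 if 0 else np.median(G)
    return n,"green",round(G,1),"ptr",round(np.median(R),1),"carriage",round(130-2*(np.median(R)-G),1),len(R)
if __name__=="__main__": print(read("wrist"));print(read("scene"))
E
python3 g.py
python3 -m pendant '-1 -0.003 0 0.008 0;-1 -0.007 0 0.015 0;-1 -0.012 0 0.0225 0;-1 -0.017 0 0.029 0;-1 -0.02 0 0.032 0;-1 -0.02 0 0.032 0'; python3 g.py
```

```text
('wrist', 'green', np.float64(577.4), 'ptr', np.float64(642.3), 'carriage', np.float64(0.2), 182)
('scene', 'green', np.float64(576.6), 'ptr', np.float64(638.8), 'carriage', np.float64(5.5), 58)
time_s: 37.5
position: [633.0, 289.5, 371.3]
tcp_rot: [[1.0, 0.001, -0.001], [0.001, -1.0, -0.001], [-0.001, 0.001, -1.0]]
force: [-1.9, -6.6, -5.6]
width: 9.6
('wrist', 'green', np.float64(577.9), 'ptr', np.float64(641.0), 'carriage', np.float64(3.9), 135)
('scene', 'green', np.float64(576.5), 'ptr', np.float64(636.4), 'carriage', np.float64(10.1), 57)
```

It reads 0.2 at the start, which is right, and the tray has begun to sink. Continuing to hold.

```bash
python3 -m pendant '-1 0 0 0 0;-1 0 0 0 0;-1 0 0 0 0;-1 0 0 0 0;-1 0 0 0 0;-1 0 0 0 0;-1 0 0 0 0;-1 0 0 0 0'; python3 g.py
python3 -m pendant '-1 0 0 0 0;-1 0 0 0 0;-1 0 0 0 0;-1 0 0 0 0;-1 0 0 0 0;-1 0 0 0 0;-1 0 0 0 0;-1 0 0 0 0'; python3 g.py
```

```text
time_s: 38.6
position: [633.1, 289.6, 371.1]
tcp_rot: [[1.0, 0.001, -0.001], [0.001, -1.0, -0.001], [-0.001, 0.001, -1.0]]
force: [-2.3, -6.3, -5.1]
width: 9.8
('wrist', 'green', np.float64(578.0), 'ptr', np.float64(633.9), 'carriage', np.float64(18.2), 142)
('scene', 'green', np.float64(576.6), 'ptr', np.float64(630.0), 'carriage', np.float64(23.2), 58)
time_s: 39.7
position: [633.1, 289.5, 371.1]
tcp_rot: [[1.0, 0.001, -0.001], [0.001, -1.0, -0.001], [-0.001, 0.001, -1.0]]
force: [-0.9, -6.1, -5.5]
width: 9.5
('wrist', 'green', np.float64(578.0), 'ptr', np.float64(628.7), 'carriage', np.float64(28.6), 144)
('scene', 'green', np.float64(576.5), 'ptr', np.float64(624.0), 'carriage', np.float64(34.9), 54)
```

```bash
python3 -m pendant '-1 0 0 0 0;-1 0 0 0 0;-1 0 0 0 0;-1 0 0 0 0;-1 0 0 0 0;-1 0 0 0 0;-1 0 0 0 0;-1 0 0 0 0' >/dev/null
python3 -m pendant '-1 0 0 0 0;-1 0 0 0 0;-1 0 0 0 0;-1 0 0 0 0;-1 0 0 0 0;-1 0 0 0 0;-1 0 0 0 0;-1 0 0 0 0'|grep -E "time|width|posi"; python3 g.py
python3 -m pendant '-1 0 0 0 0;-1 0 0 0 0;-1 0 0 0 0;-1 0 0 0 0;-1 0 0 0 0;-1 0 0 0 0;-1 0 0 0 0;-1 0 0 0 0' >/dev/null
python3 -m pendant '-1 0 0 0 0;-1 0 0 0 0;-1 0 0 0 0;-1 0 0 0 0;-1 0 0 0 0;-1 0 0 0 0;-1 0 0 0 0;-1 0 0 0 0'|grep -E "time|width|posi"; python3 g.py
```

```text
time_s: 41.8
position: [633.1, 289.5, 371.1]
width: 9.7
('wrist', 'green', np.float64(578.0), 'ptr', np.float64(617.2), 'carriage', np.float64(51.6), 143)
('scene', 'green', np.float64(576.5), 'ptr', np.float64(612.5), 'carriage', np.float64(57.9), 56)
time_s: 43.9
position: [633.1, 289.5, 371.1]
width: 9.8
('wrist', 'green', np.float64(578.0), 'ptr', np.float64(604.4), 'carriage', np.float64(77.3), 141)
('scene', 'green', np.float64(576.5), 'ptr', np.float64(600.2), 'carriage', np.float64(82.4), 55)
```

```bash
python3 -m pendant '-1 0 0 0 0;-1 0 0 0 0;-1 0 0 0 0;-1 0 0 0 0;-1 0 0 0 0;-1 0 0 0 0;-1 0 0 0 0;-1 0 0 0 0' >/dev/null
python3 -m pendant '-1 0 0 0 0;-1 0 0 0 0;-1 0 0 0 0;-1 0 0 0 0;-1 0 0 0 0;-1 0 0 0 0;-1 0 0 0 0;-1 0 0 0 0'|grep -E "time|width|posi"; python3 g.py
```

```text
time_s: 46.0
position: [633.1, 289.5, 371.1]
width: 9.8
('wrist', 'green', np.float64(578.0), 'ptr', np.float64(591.3), 'carriage', np.float64(103.3), 119)
('scene', 'green', np.float64(574.8), 'ptr', np.float64(587.7), 'carriage', np.float64(104.1), 42)
```

```bash
python3 -m pendant '-1 0 0 0 0;-1 0 0 0 0;-1 0 0 0 0;-1 0 0 0 0;-1 0 0 0 0;-1 0.003 0 -0.003 0;-1 0.008 0 -0.0095 0;-1 0.013 0 -0.017 0'|grep -E "time|width|posi|force"
python3 -m pendant '-1 0.004 0 -0.008 0;-1 0.006 0 -0.012 0;-1 0.007 0 -0.0145 0;0 0.007 0 -0.0145 0;0 0.007 0 -0.0145 0;0 0.007 0 -0.0145 0;0 0.007 0 -0.0145 0'; python3 g.py
```

```text
time_s: 47.1
position: [646.4, 289.8, 356.5]
force: [-11.5, -14.0, 35.2]
width: 9.6
time_s: 47.98
position: [653.4, 290.3, 339.5]
tcp_rot: [[1.0, 0.001, 0.0], [0.001, -1.0, 0.0], [0.0, -0.0, -1.0]]
force: [0.6, 0.5, -0.4]
width: 45.7
('wrist', 'green', np.float64(575.8), 'ptr', np.float64(584.3), 'carriage', np.float64(113.0), 59)
('scene', 'green', np.float64(571.7), 'ptr', np.float64(581.8), 'carriage', np.float64(109.9), 40)
```

```bash
python3 -m pendant '0 0 0 0.05 0;0 0 0 0.1 0;0 0 0 0.1 0;0 0 0 0.1 0'|head -1; python3 g.py
python3 -m pendant '0 -0.06 0 0 0;0 -0.1 -0.02 0 0;0 -0.11 -0.02 0 0;0 -0.11 -0.02 0 0'|head -2; python3 g.py; python3 -c "
from h import *
i,K,T=grab('wrist');j,K2,T2=grab('side')
save('c11',np.hstack([cv2.resize(i[0:300,160:460],(400,400)),cv2.resize(j[180:300,190:310],(400,400))]))"
```

```text
time_s: 48.58
('wrist', 'green', np.float64(578.6), 'ptr', np.float64(585.2), 'carriage', np.float64(116.7), 61)
('scene', 'green', np.float64(571.9), 'ptr', np.float64(581.9), 'carriage', np.float64(109.9), 41)
time_s: 49.18
position: [543.4, 270.1, 439.1]
('wrist', 'green', np.float64(577.3), 'ptr', np.float64(587.7), 'carriage', np.float64(109.1), 86)
('scene', 'green', np.float64(571.7), 'ptr', np.float64(581.9), 'carriage', np.float64(109.7), 41)
```

View pics/c11.png

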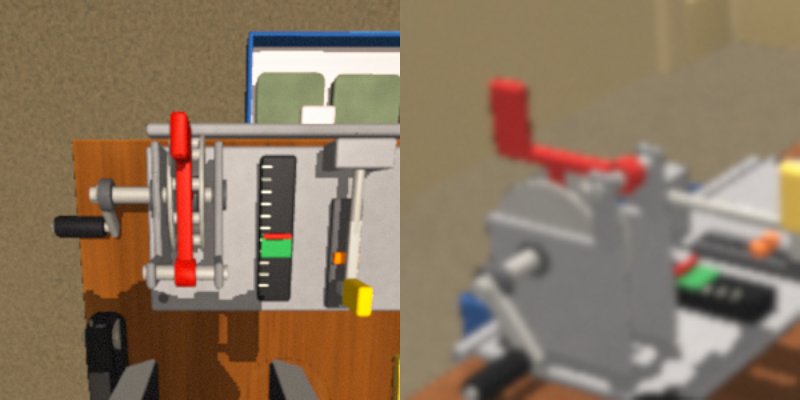

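The tray has stopped (scene pointer steady at 581.9), but carriage ≈113-114 is only ~3 mm inside the band. There's plenty of time, so I'll let it down one more notch to ≈126 for a safe margin.

```bash
python3 -m pendant '0 0.05 0.02 0 0;0 0.11 0.02 0 0;0 0.11 0.02 0 0;0 0.11 0.02 -0.05 0;0 0.11 0.02 -0.09 0;0 0.11 0.02 -0.1 0;0 0.11 0.02 -0.1 0;-1 0.11 0.02 -0.1 0'|head -2
python3 -m pendant '-1 0 0 0 0;-1 0 0 0 0;-1 0 0 0 0;-1 0 0 0 0;-1 0 0 0 0;-1 0 0 0 0'; python3 g.py
```

```text
time_s: 50.38
position: [653.9, 290.4, 341.3]
time_s: 51.12
position: [653.7, 289.4, 339.5]
tcp_rot: [[1.0, 0.0, 0.0], [0.0, -1.0, -0.001], [0.0, 0.001, -1.0]]
force: [-0.8, -5.3, 3.9]
width: 10.1
('wrist', 'green', np.float64(573.9), 'ptr', np.float64(583.5), 'carriage', np.float64(110.8), 122)
('scene', 'green', np.float64(571.7), 'ptr', np.float64(581.8), 'carriage', np.float64(109.9), 40)
```

```bash
python3 -m pendant '-1 -0.003 0 0.008 0;-1 -0.007 0 0.015 0;-1 -0.012 0 0.0225 0;-1 -0.017 0 0.029 0;-1 -0.0175 0 0.0295 0;-1 -0.014 0 0.025 0;0 -0.012 0 0.0225 0;0 -0.012 0 0.0225 0'|grep -E "time|posi|force|width"
python3 -m pendant '0 0 0 0 0;0 0 0 0 0'|grep -E "time|width"; python3 g.py
python3 -m pendant '0 0 0 0 0;0 0 0 0.04 0;0 0 0 0.09 0;0 0 0 0.09 0;0 -0.05 -0.01 0.09 0;0 -0.1 -0.02 0.09 0;0 -0.1 -0.02 0.09 0'|head -2; python3 g.py;  python3 -c "
from h import *
i,K,T=grab('wrist');j,K2,T2=grab('side')
save('c12',np.hstack([cv2.resize(i[0:300,160:460],(400,400)),cv2.resize(j[180:300,190:310],(400,400))]))"
```

```text
time_s: 52.22
position: [641.3, 290.8, 362.5]
force: [0.7, 0.4, -0.3]
width: 26.3
time_s: 52.48
width: 45.4
('wrist', 'green', np.float64(582.7), 'ptr', np.float64(578.3), 'carriage', np.float64(138.8), 64)
('scene', 'green', np.float64(580.5), 'ptr', np.float64(575.2), 'carriage', np.float64(140.5), 32)
time_s: 53.45
position: [538.6, 269.8, 451.8]
('wrist', 'green', np.float64(577.2), 'ptr', np.float64(580.8), 'carriage', np.float64(122.8), 75)
('scene', 'green', np.float64(580.6), 'ptr', np.float64(575.0), 'carriage', np.float64(141.1), 32)
```

View pics/c12.png

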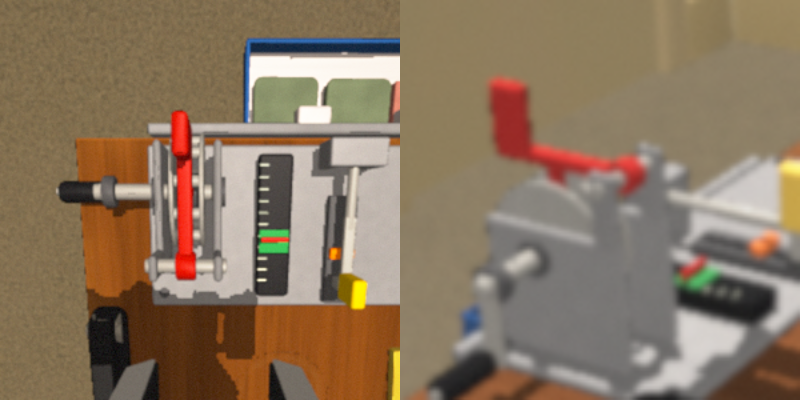

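The pointer is in the middle of the green band (carriage ≈127), the pawl is seated and the tray is still. Now back to the bolt.

```bash
python3 -m pendant '0 -0.02 -0.05 0 0;0 -0.04 -0.1 0 0;0 -0.06 -0.116 -0.04 0;0 -0.085 -0.116 -0.09 0;0 -0.085 -0.116 -0.09 0;0 -0.085 -0.116 -0.09 0'|head -2; python3 tab.py y 12 81 w13|tail -3
```

```text
time_s: 54.4
position: [457.7, 154.4, 362.4]
73.0 (313, 119, 17, 34) [530.7 148.2] [554.8 160.4] [24.1 12.2]
81.0 (313, 119, 17, 34) [530.8 148.4] [554.2 160.2] [23.4 11.8]
89.0 (313, 119, 17, 34) [530.9 148.6] [553.6 160.1] [22.7 11.5]
```

```bash
python3 -m pendant '0 0.045 0 -0.01 0;0 0.0855 0 -0.02 0;0 0.0855 0 -0.06 0;0 0.0855 0 -0.09 0;0 0.0855 0 -0.1025 0;0 0.0855 0 -0.1025 0;-1 0.0855 0 -0.1025 0;-1 0.0855 0 -0.1025 0'|head -2
python3 -m pendant '-1 0 0 0 0;-1 0 0 0 0;-1 0 0 0 0;-1 0 0 0 0;-1 0 0 0 0'
python3 -m pendant '-1 0.002 0 0.004 0;-1 0.004 0 0.008 0;-1 0.006 0 0.011 0;-1 0.009 0 0.014 0;-1 0.011 0 0.0165 0;-1 0.0115 0 0.0175 0;-1 0.0115 0 0.0175 0'
```

```text
time_s: 55.45
position: [542.4, 154.1, 260.5]
time_s: 56.08
position: [542.0, 154.0, 259.4]
tcp_rot: [[1.0, 0.001, 0.0], [0.001, -1.0, 0.0], [0.0, -0.0, -1.0]]
force: [-1.2, -0.3, 5.3]
width: 11.7
time_s: 56.95
position: [553.6, 154.0, 276.9]
tcp_rot: [[1.0, 0.001, 0.0], [0.001, -1.0, 0.0], [0.0, -0.0, -1.0]]
force: [1.2, -0.4, -7.8]
width: 12.0
```

```bash
python3 -m pendant '-1 0.006 0 0 0;-1 0.012 0 0 0;-1 0.018 0 0 0;-1 0.024 0 0 0;-1 0.03 0 0 0;-1 0.036 0 0 0;-1 0.041 0 0 0;-1 0.042 0 0 0'
python3 -m pendant '-1 0.0005 0 0 0;-1 0.0005 0 0 0'|grep -E "posi|force|wid"
```

```text
time_s: 57.95
position: [595.5, 154.1, 276.8]
tcp_rot: [[1.0, 0.001, -0.001], [0.001, -1.0, -0.0], [-0.001, 0.0, -1.0]]
force: [-5.5, -1.7, -0.4]
width: 11.6
position: [595.6, 154.1, 276.9]
force: [-4.9, -0.7, -2.3]
width: 12.2
```

```bash
python3 -m pendant '-1 -0.002 0 -0.004 0;-1 -0.004 0 -0.008 0;-1 -0.006 0 -0.012 0;-1 -0.009 0 -0.016 0;-1 -0.0105 0 -0.0175 0;-1 -0.0105 0 -0.0175 0;-1 -0.0095 0 -0.0175 0;-1 -0.0095 0 -0.0175 0'
python3 -m pendant '0 0 0 0 0;0 0 0 0 0;0 0 0 0 0;0 0 0 0.05 0;0 -0.03 0 0.08 0;0 -0.06 0 0.08 0;0 -0.085 0 0.08 0;0 -0.085 0 0.08 0'|head -2; python3 tab.py y 12 81 w14|tail -3; python3 -c "
from h import *
i,K,T=grab('scene');np.savez('s5',i=i,K=K,T=T)
w=cv2.imread('pics/w14.png')[:,:,::-1]
save('c14',np.hstack([cv2.resize(w[0:300,150:450],(400,400)),cv2.resize(i[270:430,180:380],(400,320))[:320] if 0 else cv2.resize(i[270:430,180:380],(400,400))]))"; python3 g.py
```

```text
time_s: 59.2
position: [587.0, 154.1, 260.2]
tcp_rot: [[1.0, 0.001, 0.002], [0.001, -1.0, 0.0], [0.002, -0.0, -1.0]]
force: [-1.5, -2.6, 8.1]
width: 11.8
time_s: 60.2
position: [500.3, 154.1, 339.6]
73.0 (312, 116, 21, 45) [567.9 145.9] [597.5 160.1] [29.6 14.2]
81.0 (312, 116, 21, 45) [568.2 146.2] [596.8 159.9] [28.6 13.7]
89.0 (312, 116, 21, 45) [568.4 146.4] [596.1 159.7] [27.7 13.3]
('wrist', 'green', np.float64(577.9), 'ptr', np.float64(582.8), 'carriage', np.float64(120.1), 115)
('scene', 'green', np.float64(580.5), 'ptr', np.float64(575.0), 'carriage', np.float64(140.9), 33)
```

View pics/c14.png

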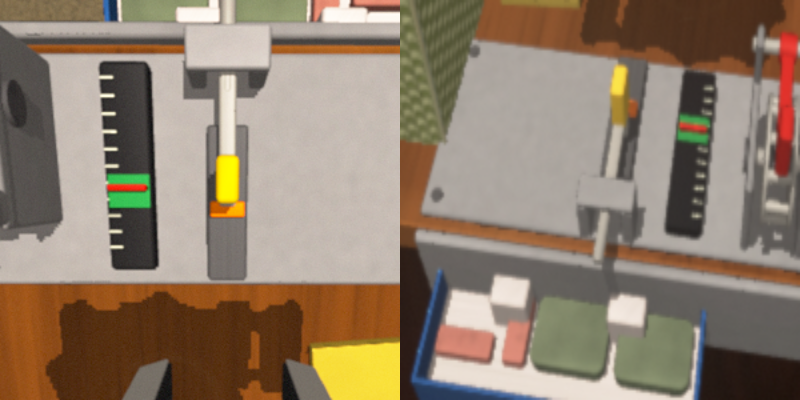

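The yellow tab is back at its starting position (+x edge 596.8 mm against 596.4 at the start), with its tail down ahead of the bump. The nose is out over the tray, the pointer is mid-band and all four pieces lie flat, so I'm handing in.

```bash
python3 -m pendant '0 0 0 0.05 0;0 0 0 0.05 0;0 0 0 0.05 0'; python3 -c "
from bench import job_done
print(job_done())"
```

```text
time_s: 60.78
position: [501.8, 153.9, 389.0]
tcp_rot: [[1.0, 0.0, 0.0], [0.0, -1.0, 0.0], [0.0, -0.0, -1.0]]
force: [0.1, 0.0, -0.7]
width: 47.2
the job is handed in; nothing more can be done
None
```

The job is finished and handed in at 60.8 s of the 192 s allowed; no verdict is reported.

**What I did**
- I laid both green tins and both pink erasers flat in the tray.
- I drew the bolt back about 41.5 mm over the bump.
- I held the pawl up while the tray sank, then let it drop back in.
- I lifted the bolt's tail over the bump again and pushed the bolt home.

**Last checks**
- **Tray:** all four pieces are flat inside it, seen from the scene camera.
- **Gauge:** the pointer sits in the middle of the green band and was steady over several readings. Its travel since the start puts the carriage at about 127 mm.
- **Bolt:** the tab's far edge is at 596.8 mm against about 596.4 mm at the start, with the tail down and the nose out over the tray.
- **Robot:** it was touching nothing when I handed in.

**What did not go as planned**
- **Second lift of the pawl:** the first stop, at about 113–114 mm, was only just inside the band, so I lifted the pawl once more for one further notch.
- **Missed grasp:** the first try at one eraser closed too late. The eraser had not moved, and I picked it up on the second try.
- **Force when seating the pawl:** the wrist force read 35 N the first time I lowered it, well under the 120 N limit.
- **Gauge script disagreed:** its final readings were 120 mm (wrist) and 141 mm (scene), because the pointer covered part of the green band. I relied on the pointer's travel and the pictures instead.

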